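# Lay out repair parts on their kitting pads

### The job

Lay out the parts for the next power-supply repair: set the capacitor, the transformer, the relay and the heat sink each upright on the white kitting pad that shows its own silhouette and colour, centred on the silhouette and, apart from the round capacitor, turned to line up with it (either way round). The order does not matter; leave the solder spool and the tip-cleaner tin where they stand.

Things in the scene. Friction and masses are not known exactly. Their poses are not given: they have to be found in the camera images.
- capacitor: Loose large electrolytic capacitor standing upright on the bench: blue cylinder, 35 mm diameter, 45 mm tall, with a small silver disc on top; about 60 g. Origin at the centre of its underside, z up. 
- transformer: Loose small mains transformer standing on the bench: dark steel core 54 mm (x) x 18 mm (y) with a yellow taped winding across its middle, 32 mm (x) x 38 mm (y), with a thin copper band round it; on a dark 54 x 38 x 4 mm foot; 36 mm tall; about 250 g. The winding's two flat sides (38 mm apart along y) are good to grip. Origin at the centre of its underside, z up. 
- relay: Loose red relay, plain oblong block on the bench, 44 mm (x) x 26 mm (y) x 30 mm tall, with a black bottom and a small white dot on top; about 50 g. Origin at the centre of its underside, z up. 
- heatsink: Loose black finned heat sink on the bench, fins upward and running along x, 56 mm (x) x 32 mm (y) x 26 mm tall; about 80 g. Origin at the centre of its underside, z up. 
- pad_capacitor: Fixed white square kitting pad, 80 x 80 x 6 mm, lying on the bench (its top is 6 mm above the bench). Origin at the centre of its underside, z up. Printed flat in its middle: a blue disc, 43 mm diameter, the capacitor's silhouette.
- pad_transformer: Fixed white square kitting pad, 80 x 80 x 6 mm, lying on the bench (its top is 6 mm above the bench). Origin at the centre of its underside, z up. Printed flat in its middle: a cross-shaped silhouette of the transformer: a dark 62 mm (x) x 26 mm (y) bar for the core, crossed by a yellow 40 mm (x) x 46 mm (y) block for the winding; its long way is x.
- pad_relay: Fixed white square kitting pad, 80 x 80 x 6 mm, lying on the bench (its top is 6 mm above the bench). Origin at the centre of its underside, z up. Printed flat in its middle: a plain red rectangle, 52 mm (x) x 34 mm (y), the relay's silhouette.
- pad_heatsink: Fixed white square kitting pad, 80 x 80 x 6 mm, lying on the bench (its top is 6 mm above the bench). Origin at the centre of its underside, z up. Printed flat in its middle: a black rectangle, 64 mm (x) x 40 mm (y), with white stripes along x, the heat sink's silhouette.
- solder_spool: Bystander: white solder spool standing on its flange, 52 mm diameter, 38 mm tall, grey solder on its waist; loose, not to be disturbed. Origin at the centre of its underside, z up. 
- cleaner_tin: Bystander: round bare-steel tip-cleaner tin with a brass-coloured top, 56 mm diameter, 30 mm tall; loose, not to be disturbed. Origin at the centre of its underside, z up. 
Mind the look-alikes: they are no part of the job. What is shaped like the relay but brown or turquoise is not meant.

How it is judged:
At the end, for the whole second after the job is handed in: Each part rests upright (0.1 rad) on its own pad, underside within 3 mm of the pad's top, centre within 12 mm of the pad's centre; transformer, relay and heat sink have their long axis within 0.2 rad of the silhouette's, either way round (horizontal distance between capacitor and pad_capacitor below 0.012 m and z of capacitor in the frame of pad_capacitor between 0.003 and 0.009 m and angle between each of capacitor, transformer, relay, heatsink's own z axis and vertical below 0.1 rad and linear speed of each of capacitor, transformer, relay, heatsink below 0.02 m/s and horizontal distance between transformer and pad_transformer below 0.012 m and z of transformer in the frame of pad_transformer between 0.003 and 0.009 m and angle between the x axis of transformer and the x axis of pad_transformer, either way round below 0.2 rad and horizontal distance between relay and pad_relay below 0.012 m and z of relay in the frame of pad_relay between 0.003 and 0.009 m and angle between the x axis of relay and the x axis of pad_relay, either way round below 0.2 rad and horizontal distance between heatsink and pad_heatsink below 0.012 m and z of heatsink in the frame of pad_heatsink between 0.003 and 0.009 m and angle between the x axis of heatsink and the x axis of pad_heatsink, either way round below 0.2 rad); the robot touches nothing.
It fails at once if the solder spool is pushed more than 15 mm from where it stood (distance of solder_spool from where it was at the start of the episode above 0.015 m).
It fails at once if the tip-cleaner tin is pushed more than 15 mm from where it stood (distance of cleaner_tin from where it was at the start of the episode above 0.015 m).
It also fails if it takes over 106 s, if anything falls off the work surface, if the arm or the gripper's body presses on something with over 40 N, if the wrist force passes 120 N, or if a joint passes its speed limit or range.

### The arm

A 6-joint arm with a two-finger parallel gripper is mounted at the origin on the work surface. World frame = base frame: x ahead of the robot, y to its left, z up, the work surface at z = 0. Lengths are in m, angles in rad, forces in N, time in s.
With the tool pointing down it reaches from about 0.275 to 1 m from the base axis. Payload 8.4 kg.
Tool frame: the origin (TCP) lies midway between the tips of the shut fingers; the grasp point (between the pads) lies 19 mm behind it; z points along the fingers, y is the line along which they close (so a half turn about z gives the same grasp; the last joint's range is limited). The gripper opens to 85 mm and grips with 20 to 120 N. Pads are 22 mm wide; open, the fingers measure 114 mm over their backs; the gripper's body (76 mm by 85 mm) begins 54 mm behind the grasp point. The pads swing forward as they close: fully open they stand 13 mm farther back than shut.
Start: joints at [-1.349, 0.353, 1.633, -0, 1.155, -0.002], TCP at [0.139, -0.609, 0.203] pointing down, gripper open.
Joint ranges: [-2.63, 2.63], [-0.92, 2.1], [0.06, 2.66], [-1.3, 4.44], [0, 2.69], [-3.02, 3.02]. Speed limits (rad/s): [2.22, 2.22, 2.79, 3.14, 3.14, 3.14].

### API

Orientations are given as a unit quaternion [w, x, y, z].
In Python, from bench import monitor, cams, ticket gives the robot as it stands.
- The arm moves only by the tool play_rows, never from a script. Its argument "rows" is one flat list of numbers, 7 for each row, row after row: the shift along the tool's x, y, z in mm, then the turn, a rotation vector about the tool's x, y, z in degrees, then the opening, from -1 (shut) to 1 (fully open). A call has 1 to 20 rows; each row shifts and turns the commanded pose from where the row before left it, along the tool's axes as they then stand; what a row does not reach is not made up. A row lasts 1/8 s, in which the tool goes at most 62.5 mm and 10.7 degrees, less where a joint would pass 70% of its speed; a pose out of reach is approached as far as the arm can. A call with a gripper value outside its range is refused whole. The fingers move at their own pace and stop on an object; the grip force is fixed at half the most. Time passes only in rows, so rows that do not move let the fingers close. It gives the time, the measured TCP pose, the force, the opening and the grip force at its end, in the units of the state.
- monitor.observe(): the state, without advancing time (a new reading comes with each control period).
- cams.snapshot(name): name is "scene" or "top"; returns (picture, depth): 384x512x3 uint8, blue, green, red; 384x512 float32, m along the optical axis (not along the pixel's ray), 0 where there is no reading.
- cams.camera_params(name): a dict with "mtx" (3x3 intrinsics, pixels), "origin" and "orientation" of the camera in the world. Camera axes: x right, y up, looking along -z (the intrinsics and any distortion apply to the point x, -y, -z); pixel columns grow to the right and rows downward; lengths in m; the calibration is good to about 2 mm. A picture is of the moment at which its call begins. camera_params takes no time and is no camera call.
- ticket.close_job(): hands the job in; it is judged then, once.
The state is a dict: "t": time; "qpos": joint angles; "qd": joint speeds; "tau": joint torques, N m; "tcp_pos": TCP position; "tool_rot": TCP orientation; "force": force on the tool from outside, world axes, zero at the start; "ft_torque": the same for the moment, N m; "opening": finger opening in m; "grasp_force": force on a finger pad.
Only numpy, scipy, OpenCV 4.12 (cv2) and the standard library are available. Lean on these libraries where they do the work, as an engineer would, in place of code of your own. Each camera call takes 0.05 s, during which the arm holds its last target. There are 200 camera calls.

## Working session

There is one attempt and no reset: what is moved stays moved. The work goes in short steps, Python scripts to look and compute and a tool call to move; the robot and the scene stay as the last step left them, time stands still between calls to the robot, and variables do not carry over. Pictures are saved under pics/ and viewed, at most 14 in all, crops included, and the job is handed in when it is done.

Besides the shell and the picture viewer there is one more tool, called by a JSON object that holds its "op" and its "data". play_rows: Moves the arm, as the interface text tells. Its arguments: {"type":"object","properties":{"rows":{"type":"array","items":{"type":"number"}}},"required":["rows"]}

```bash
mkdir -p pics
python3 - <<'E'
from bench import monitor,cams,ticket
import cv2,numpy as np
print(monitor.observe())
for n in("scene","top"):
    p,d=cams.snapshot(n); cv2.imwrite(f"pics/{n}0.png",p); np.save(f"pics/{n}0.npy",d); print(n,cams.camera_params(n))
E
```

```text
{'t': 0.0, 'qpos': array([-1.34942097e+00,  3.53651636e-01,  1.63410759e+00, -1.26958215e-05,
        1.15521626e+00, -2.39992521e-03]), 'qd': array([ 0.00207287, -0.00066235,  0.00036027,  0.00111623, -0.0017822 ,
       -0.00050554]), 'tau': array([ 9.15621313e-04, -6.05253267e+01, -3.42065871e+01,  1.96449873e-04,
        9.25532455e-03,  5.70253732e-06]), 'tcp_pos': array([ 0.13858008, -0.60892448,  0.20217089]), 'tool_rot': array([-6.86643890e-04,  9.93746581e-01,  1.11656861e-01, -8.13217145e-05]), 'force': array([0.16254761, 0.06250492, 0.52062532]), 'ft_torque': array([-0.0348942 , -0.00389234, -0.00514003]), 'grasp_force': 0.0, 'opening': 0.0850179778742649}
scene {'mtx': array([[427.09360632,   0.        , 246.31746666],
       [  0.        , 427.09360632, 190.41055259],
       [  0.        ,   0.        ,   1.        ]]), 'origin': array([ 1.10403187, -0.25155269,  0.91105594]), 'orientation': array([0.79562344, 0.25668199, 0.17540691, 0.5199328 ])}
top {'mtx': array([[407.44135776,   0.        , 261.43812911],
       [  0.        , 407.44135776, 196.82513846],
       [  0.        ,   0.        ,   1.        ]]), 'origin': array([ 0.40095457, -0.00494195,  1.28636393]), 'orientation': array([-0.70151903, -0.03052435,  0.02767243,  0.71145875])}
```

View pics/top0.png

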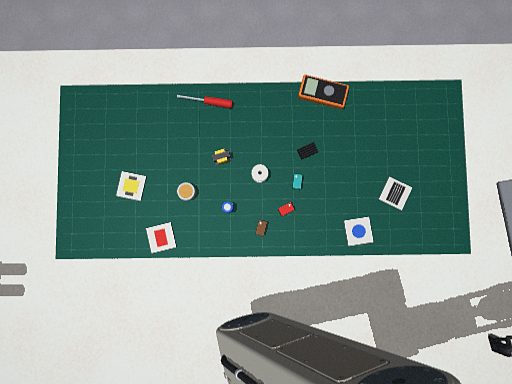

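View pics/scene0.png

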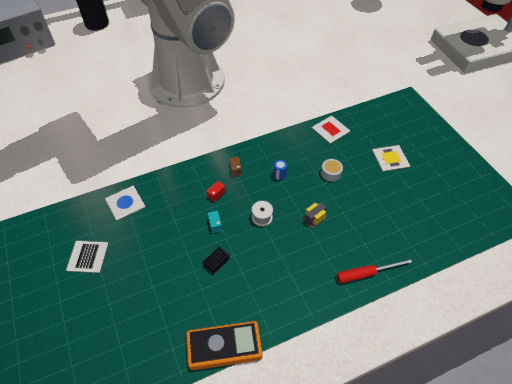

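```bash
cat > h.py <<'E'
from bench import monitor,cams,ticket
import cv2,numpy as np
from scipy.spatial.transform import Rotation as R
def cast(name,px,z):
    c=cams.camera_params(name); px=np.atleast_2d(px).astype(float)
    v=np.c_[px,np.ones(len(px))]@np.linalg.inv(c['mtx']).T
    q=c['orientation']; v=(v*[1,-1,-1])@R.from_quat(q[[1,2,3,0]]).as_matrix().T
    return c['origin']+v*((z-c['origin'][2])/v[:,2])[:,None]
S=4
def seg(p,u,v,r,mode='obj'):
    c=p[v-r:v+r+1,u-r:u+r+1]; c=cv2.resize(c,None,fx=S,fy=S,interpolation=cv2.INTER_CUBIC).astype(int)
    b,g,rr=c[...,0],c[...,1],c[...,2]
    m=((g-rr<18)|(b-g>15)) if mode=='obj' else mode(b,g,rr)
    m=cv2.morphologyEx(m.astype(np.uint8),cv2.MORPH_OPEN,np.ones((5,5)))
    cs,_=cv2.findContours(m,cv2.RETR_EXTERNAL,cv2.CHAIN_APPROX_NONE)
    k=max(cs,key=cv2.contourArea)[:,0].astype(float)
    return (k+.5)/S-.5+[u-r,v-r]
def rect(name,p,u,v,r,z,mode='obj'):
    w=cast(name,seg(p,u,v,r,mode),z)[:,:2]*1000
    (c,(a,b),t)=cv2.minAreaRect(w.astype(np.float32))
    if a<b: a,b,t=b,a,t+90
    return np.round(c,1),round(a,1),round(b,1),round((t+90)%180-90,1)
E
python3 - <<'E'
from h import *
p=cv2.imread('pics/top0.png'); s=cv2.imread('pics/scene0.png')
red=lambda b,g,r:(r-g>60)&(r-b>60); blu=lambda b,g,r:(b-r>60)
yel=lambda b,g,r:(r-b>70); dark=lambda b,g,r:(r+g+b<300)
for n,(a,b,c,d) in dict(cap=((228,207),(280,170),12,.025),tra=((222,156),(316,214),14,.02),rel=((287,208),(216,192),12,.02),hs=((307,151),(216,260),15,.018),spool=((260,173),(262,214),14,.02),tin=((186,191),(332,170),14,.02)).items():
    print(n,rect('top',p,*a,c,d),'scene',rect('scene',s,*b,c+5,d))
for n,a,b,f in(('cap',(359,231),(125,203),blu),('tra',(131,185),(391,158),yel),('rel',(161,237),(331,129),red),('hs',(396,194),(88,257),dark)):
    print('pad',n,rect('top',p,*a,22,.006),'print',rect('top',p,*a,12,.006,f),'sc',rect('scene',s,*b,28,.006))
a=cv2.resize(p[130:260,110:330],None,fx=3.6,fy=3.6,interpolation=cv2.INTER_CUBIC); cv2.imwrite('pics/c1.png',a)
E
```

```text
cap (array([476.1, 105.9]), 38.0, 37.3, 89.2) scene (array([475.8, 106.4]), 69.9, 36.3, -26.8)
tra (array([635.3, 125. ]), 55.9, 47.1, -72.2) scene (array([635.4, 125.1]), 72.8, 51.4, -73.2)
rel (array([467.1, -75.9]), 48.1, 29.9, -64.2) scene (array([469.6, -75.1]), 60.0, 43.2, -64.2)
hs (array([ 650.5, -146.3]), 59.1, 35.7, -66.2) scene (array([ 653.5, -145.9]), 62.7, 41.2, -66.4)
spool (array([580.5,   4.5]), 57.7, 50.9, -0.9) scene (array([579.9,   5.5]), 75.8, 52.1, -25.4)
tin (array([525.6, 234.5]), 59.6, 54.1, 89.2) scene (array([529.6, 233.1]), 78.0, 55.7, -41.2)
pad cap (array([ 395.4, -301.5]), 82.2, 81.1, 7.9) print (array([ 395.9, -302.3]), 42.3, 41.3, 89.2) sc (array([ 398.1, -300.8]), 84.3, 81.7, 8.4)
pad tra (array([548.2, 411.8]), 83.0, 82.1, 78.0) print (array([548.7, 413.4]), 46.9, 41.6, 77.9) sc (array([549.7, 411.5]), 83.7, 83.3, -12.3)
pad rel (array([384.1, 315.9]), 82.0, 81.6, -76.6) print (array([384.3, 317.3]), 52.6, 35.1, 12.8) sc (array([321.4, 357.5]), 180.7, 89.3, 65.8)
pad hs (array([ 513. , -421.6]), 83.0, 82.1, -27.4) print (array([ 518.4, -411.1]), 61.7, 14.7, -25.1) sc (array([ 514.9, -420. ]), 82.3, 82.2, -26.8)
```

View pics/c1.png

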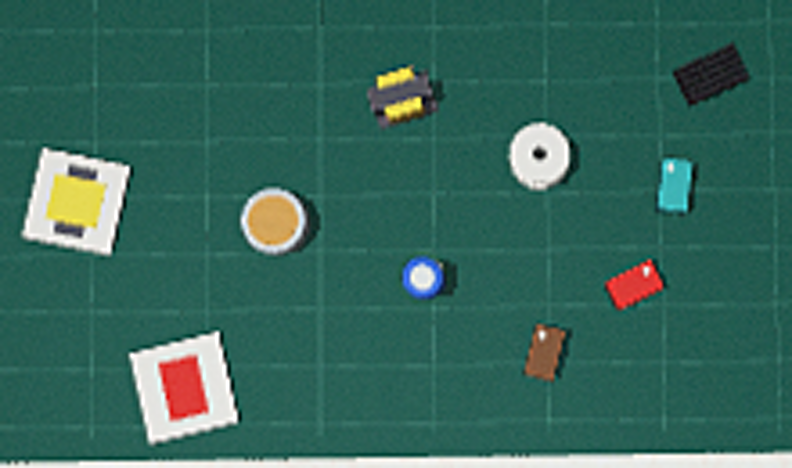

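The pictures show the four parts in the middle of the mat. The blue and heat-sink pads are on the right of the top view at (359,231) and (396,194). The transformer and relay pads are on the left at (131,185) and (161,237). The relay at (287,208) is first.

Create plan.py:
```python
from h import *
import sys
def plan(x,y,z,phi):
    o=monitor.observe(); q=o['tool_rot']; m=R.from_quat(q[[1,2,3,0]]).as_matrix()
    f=np.degrees(np.arctan2(m[1,0],m[0,0])); d=np.array([x,y,z])-o['tcp_pos']*1000
    t=(phi-f+180)%360-180; F=np.radians(f+t)
    A=np.radians(f)
    to=lambda a:np.round([d[0]*np.cos(a)+d[1]*np.sin(a),d[0]*np.sin(a)-d[1]*np.cos(a),-d[2]],1)
    print('t',round(o['t'],2),'phi',round(f,1),'turn tool z',round(-t,1),'shift before turn',to(A),'after turn',to(F),'open',o['opening'],'grip',o['grasp_force'],'q6',round(o['qpos'][5],2),'z',m[:,2].round(3))
if __name__=='__main__': plan(*map(float,sys.argv[1:]))
```

```text
(no output)
```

{"op": "play_rows", "data": {"rows": [31.4,-31.9,6,0,0,0,1,31.4,-31.9,6,0,0,0,1,31.4,-31.9,6,0,0,0,1,31.4,-31.9,6,0,0,0,1,31.4,-31.9,6,0,0,0,1,31.4,-31.9,6,0,0,0,1,31.4,-31.9,6,0,0,0,1,31.4,-31.9,6,0,0,0,1,31.4,-31.9,6,0,0,0,1,31.4,-31.9,6,0,0,0,1,31.4,-31.9,6,0,0,0,1,31.4,-31.9,6,0,0,0,1,31.4,-31.9,6,0,0,0,1,31.4,-31.9,6,0,0,0,1,0,0,0,0,0,-9.4,1,0,0,0,0,0,-9.4,1,0,0,0,0,0,-9.4,1,0,0,0,0,0,-9.4,1,0,0,0,0,0,-9.4,1,0,0,0,0,0,-9.4,1]}}

```text
t: 2.6
tcp_pos: [0.4679, -0.0764, 0.1187]
tool_rot: [-0.0, 0.821, 0.57, -0.0]
force: [-0.6, 0.0, -1.0]
opening: 0.0854
grasp_force: 0.0
```

{"op": "play_rows", "data": {"rows": [0,0,0,0,0,-9.4,1,0,0,0,0,0,-9.4,1,0,0,0,0,0,-9.4,1,0,0,0,0,0,-9.4,1,0,0,0,0,0,-9.4,1,0,0,0,0,0,0,1,0,0,0,0,0,0,1]}}

```text
t: 3.48
tcp_pos: [0.4681, -0.0764, 0.1188]
tool_rot: [-0.0, 0.53, 0.848, -0.0]
force: [0.2, -0.1, 0.6]
opening: 0.0853
grasp_force: 0.0
```

```bash
python3 plan.py 468 -75.5 4 116
```

```text
t 3.48 phi 116.0 turn tool z 0.0 shift before turn [  0.8   0.3 114.8] after turn [  0.8   0.3 114.8] open 0.08528994520416962 grip 0.0 q6 -0.62 z [-0.  0. -1.]
```

{"op": "play_rows", "data": {"rows": [0.8,0,25,0,0,0,1,0,0,25,0,0,0,1,0,0,25,0,0,0,1,0,0,20,0,0,0,1,0,0,12,0,0,0,1,0,0,8,0,0,0,1,0,0,0,0,0,0,1,0,0,0,0,0,0,0,0,0,0,0,0,0,-1,0,0,0,0,0,0,-1,0,0,0,0,0,0,-1,0,0,0,0,0,0,-1,0,0,0,0,0,0,-1,0,0,0,0,0,0,-1]}}

```text
t: 5.22
tcp_pos: [0.4678, -0.0757, 0.0038]
tool_rot: [-0.0, 0.528, 0.849, -0.0]
force: [-0.2, -0.2, 0.0]
opening: -0.0002
grasp_force: 0.0
```

```bash
python3 plan.py 384 316.5 100 193
```

```text
t 5.22 phi 116.2 turn tool z -76.8 shift before turn [388.9  98.1 -96.2] after turn [ -6.5 401.  -96.2] open -0.00018007767009441318 grip 0.0 q6 -0.62 z [-0.  0. -1.]
```

Run:
```python
from h import *
p,_=cams.snapshot('scene'); cv2.imwrite('pics/s2.png',cv2.resize(p[120:270,140:340],None,fx=4,fy=4,interpolation=cv2.INTER_CUBIC))
```

```text
(no output)
```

View pics/s2.png

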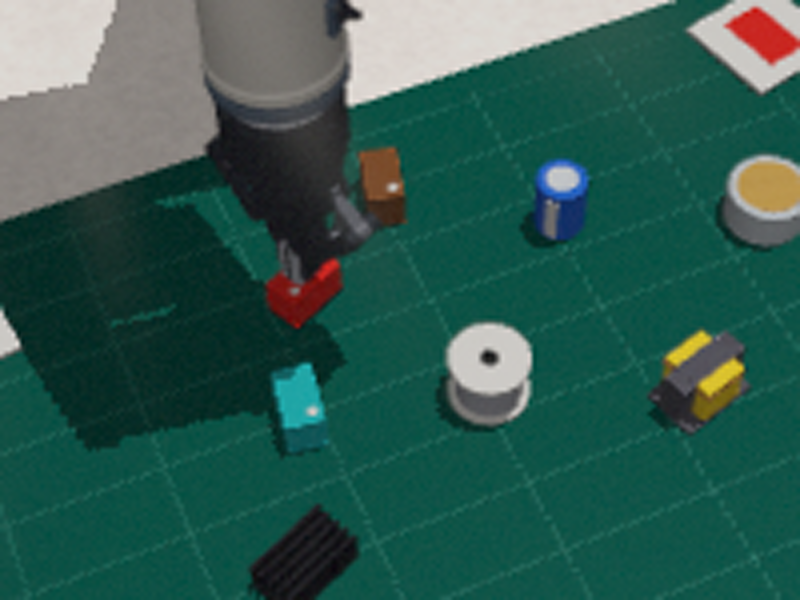

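Run:
```python
from h import *
p,d=cams.snapshot('scene'); t,_=cams.snapshot('top'); o=cv2.imread('pics/scene0.png')
f=lambda i,a,b,c,e:cv2.resize(i[a:b,c:e],(400,400),interpolation=cv2.INTER_CUBIC)
a=np.hstack([f(p,165,215,190,240),f(o,165,215,190,240)]); cv2.imwrite('pics/s3.png',a)
c=cams.camera_params('scene');q=c['orientation'];M=R.from_quat(q[[1,2,3,0]]).as_matrix()
for P in((.468,-.0757,.004),(.468,-.0757,.03)):
    v=(np.array(P)-c['origin'])@M*[1,-1,-1]; v=c['mtx']@v; print((v[:2]/v[2]-[190,165])*8)
red=lambda b,g,r:(r-g>60)&(r-b>60)
print(rect('scene',p,216,192,17,.02,red),rect('scene',o,216,192,17,.02,red)); 
try: print(rect('top',t,287,208,14,.02,red))
except Exception as e: print(e)
```

```text
[204.30945137 231.93872225]
[198.61770417 184.67365074]
(array([469.7, -75. ]), 56.6, 38.3, -62.4) (array([469.2, -75. ]), 57.0, 39.5, -62.8)
max() iterable argument is empty
```

View pics/s3.png

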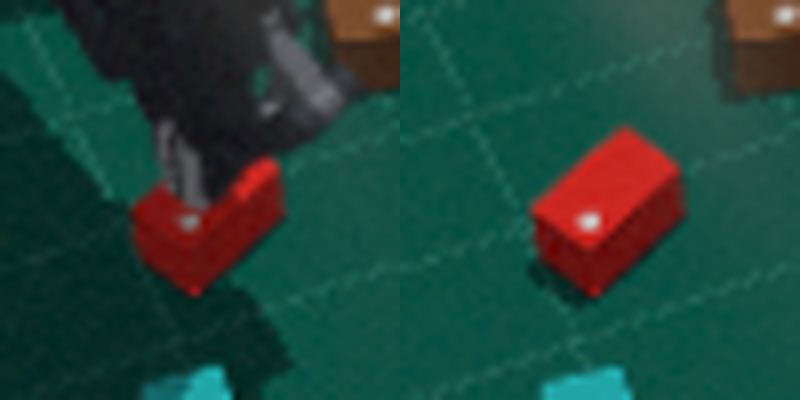

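Run:
```python
from h import *
def pts(n,d,us,vs):
    c=cams.camera_params(n);q=c['orientation'];M=R.from_quat(q[[1,2,3,0]]).as_matrix()
    k=[]
    for v in vs:
        for u in us:
            z=d[v,u]; w=np.linalg.inv(c['mtx'])@[u,v,1]*z*[1,-1,-1]; k.append((u,v,*(1000*(M@w+c['origin'])).round().astype(int)))
    return k
p,d=cams.snapshot('scene')
for k in pts('scene',d,range(206,236,3),range(174,204,3)): print(k,p[k[1],k[0]])
```

```text
(206, 174, np.int64(471), np.int64(-94), np.int64(101)) [30 27 24]
(209, 174, np.int64(470), np.int64(-87), np.int64(96)) [28 26 22]
(212, 174, np.int64(488), np.int64(-84), np.int64(115)) [27 25 24]
(215, 174, np.int64(490), np.int64(-77), np.int64(114)) [30 27 28]
(218, 174, np.int64(496), np.int64(-72), np.int64(118)) [31 29 30]
(221, 174, np.int64(476), np.int64(-58), np.int64(89)) [49 54 29]
(224, 174, np.int64(508), np.int64(-60), np.int64(126)) [58 55 55]
(227, 174, np.int64(513), np.int64(-55), np.int64(130)) [101  96  95]
(230, 174, np.int64(514), np.int64(-48), np.int64(126)) [78 73 71]
(233, 174, np.int64(516), np.int64(-41), np.int64(126)) [65 59 59]
(206, 177, np.int64(401), np.int64(-78), np.int64(0)) [80 93 29]
(209, 177, np.int64(469), np.int64(-87), np.int64(83)) [21 18 21]
(212, 177, np.int64(486), np.int64(-84), np.int64(101)) [29 26 22]
(215, 177, np.int64(487), np.int64(-77), np.int64(99)) [24 23 21]
(218, 177, np.int64(476), np.int64(-66), np.int64(81)) [35 29 29]
(221, 177, np.int64(482), np.int64(-61), np.int64(84)) [41 41 35]
(224, 177, np.int64(511), np.int6
[... 4866 characters left out ...]
), np.int64(-38), np.int64(-1)) [71 84 20]
(206, 201, np.int64(476), np.int64(-106), np.int64(0)) [38 46 11]
(209, 201, np.int64(479), np.int64(-99), np.int64(0)) [46 52 11]
(212, 201, np.int64(481), np.int64(-91), np.int64(-2)) [26 28 16]
(215, 201, np.int64(486), np.int64(-84), np.int64(1)) [25 22 35]
(218, 201, np.int64(488), np.int64(-77), np.int64(-1)) [37 43  1]
(221, 201, np.int64(491), np.int64(-70), np.int64(-2)) [67 79 12]
(224, 201, np.int64(491), np.int64(-61), np.int64(-7)) [70 82 12]
(227, 201, np.int64(496), np.int64(-55), np.int64(-4)) [70 84 11]
(230, 201, np.int64(500), np.int64(-48), np.int64(-2)) [84 99 30]
(233, 201, np.int64(504), np.int64(-41), np.int64(-1)) [71 82 18]
```

{"op": "play_rows", "data": {"rows": [0,0,-20,0,0,0,-1,0,0,-30,0,0,0,-1,0,0,-30,0,0,0,-1,0,0,0,0,0,0,-1]}}

```text
t: 5.92
tcp_pos: [0.4695, -0.076, 0.0858]
tool_rot: [0.002, 0.528, 0.849, 0.001]
force: [0.4, 0.5, 0.6]
opening: 0.0
grasp_force: 0.0
```

Run:
```python
from h import *
o=monitor.observe(); print(o['tcp_pos'],o['opening'],o['force'])
p,d=cams.snapshot('scene'); c=cams.camera_params('scene');q=c['orientation'];M=R.from_quat(q[[1,2,3,0]]).as_matrix()
v,u=np.mgrid[0:384,0:512]; w=np.stack([u,v,1+0*u],-1)@np.linalg.inv(c['mtx']).T*d[...,None]*[1,-1,-1]; W=w@M.T+c['origin']
T=o['tcp_pos']; m=(np.hypot(W[...,0]-T[0],W[...,1]-T[1])<.02)&(d>0)&(W[...,2]>.04)
for z in range(40,240,10):
    k=m&(W[...,2]*1000>=z)&(W[...,2]*1000<z+10)
    if k.any(): print(z,k.sum(),W[k].mean(0).round(3),u[k].mean().round(),v[k].mean().round())
cv2.imwrite('pics/s4.png',cv2.resize(p[90:215,160:300],None,fx=4,fy=4,interpolation=cv2.INTER_CUBIC))
```

```text
[ 0.46951982 -0.07596129  0.08576538] 1.971572743730432e-05 [0.39884191 0.51622123 0.55027058]
110 8 [ 0.477 -0.077  0.117] 213.0 170.0
120 27 [ 0.478 -0.078  0.125] 213.0 168.0
130 29 [ 0.477 -0.08   0.135] 211.0 165.0
140 23 [ 0.478 -0.081  0.145] 211.0 163.0
150 22 [ 0.475 -0.084  0.156] 209.0 159.0
160 48 [ 0.478 -0.076  0.165] 212.0 156.0
170 22 [ 0.48  -0.076  0.176] 212.0 154.0
180 27 [ 0.476 -0.088  0.184] 206.0 152.0
190 22 [ 0.475 -0.088  0.195] 206.0 149.0
200 20 [ 0.472 -0.089  0.204] 204.0 145.0
210 12 [ 0.481 -0.086  0.215] 207.0 144.0
220 2 [ 0.487 -0.081  0.222] 210.0 143.0
```

View pics/s4.png

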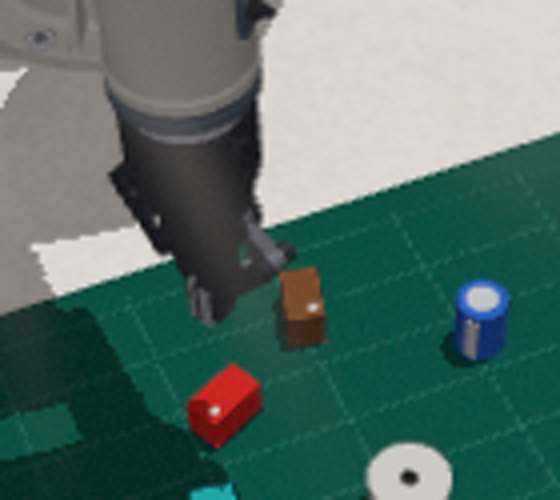

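The camera shows the shut fingertips at about z=115 mm while the TCP reads 86. The tool is about 28 mm shorter than reported, so the fingers closed above the relay. I'll descend to a reported z of about -22, watching the force.

{"op": "play_rows", "data": {"rows": [0,0,0,0,0,0,1,0,0,0,0,0,0,1,0,0,0,0,0,0,1,0,0,0,0,0,0,1,0,0,25,0,0,0,1,0,0,25,0,0,0,1,0,0,25,0,0,0,1,0,0,15,0,0,0,1,0,0,7,0,0,0,1,0,0,0,0,0,0,1]}}

```text
t: 7.22
tcp_pos: [0.4679, -0.0757, -0.0132]
tool_rot: [-0.0, 0.528, 0.849, -0.0]
force: [0.8, -0.3, -0.8]
opening: 0.0854
grasp_force: 0.0
```

{"op": "play_rows", "data": {"rows": [0,0,4,0,0,0,1,0,0,4,0,0,0,1,0,0,0,0,0,0,1]}}

```text
t: 7.6
tcp_pos: [0.4678, -0.0757, -0.0212]
tool_rot: [-0.0, 0.528, 0.849, -0.0]
force: [0.3, -0.3, -0.4]
opening: 0.0857
grasp_force: 0.0
```

```bash
python3 plan.py 468 -75.5 -24 116
python3 - <<'E'
from h import *
p,_=cams.snapshot('scene'); cv2.imwrite('pics/s5.png',cv2.resize(p[120:220,160:280],None,fx=5,fy=5,interpolation=cv2.INTER_CUBIC))
E
```

```text
t 7.6 phi 116.2 turn tool z 0.2 shift before turn [0.1 0.2 2.8] after turn [0.1 0.2 2.8] open 0.08565921022517951 grip 0.0 q6 -0.62 z [-0.  0. -1.]
```

View pics/s5.png

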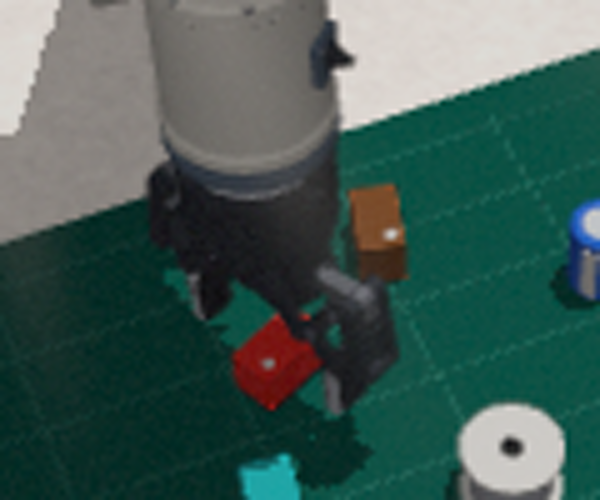

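The open fingers straddle the relay, so I'll close them.

{"op": "play_rows", "data": {"rows": [0,0,2,0,0,0,1,0,0,0,0,0,0,-1,0,0,0,0,0,0,-1,0,0,0,0,0,0,-1,0,0,0,0,0,0,-1,0,0,0,0,0,0,-1,0,0,0,0,0,0,-1]}}

```text
t: 8.52
tcp_pos: [0.4681, -0.0757, -0.0229]
tool_rot: [0.0, 0.528, 0.849, 0.0]
force: [-0.2, -0.5, 6.2]
opening: 0.0249
grasp_force: 59.3
```

```bash
python3 plan.py 384 316.5 70 193
```

```text
t 8.53 phi 116.2 turn tool z -76.8 shift before turn [389.   97.8 -92.9] after turn [ -6.3 401.  -92.9] open 0.024878751507319948 grip 59.34877932071686 q6 -0.62 z [ 0. -0. -1.]
```

{"op": "play_rows", "data": {"rows": [0,0,-15,0,0,0,-1,0,0,-26,0,0,0,-1,0,0,-26,0,0,0,-1,0,0,-26,0,0,0,-1,29.9,7.5,0,0,0,0,-1,29.9,7.5,0,0,0,0,-1,29.9,7.5,0,0,0,0,-1,29.9,7.5,0,0,0,0,-1,29.9,7.5,0,0,0,0,-1,29.9,7.5,0,0,0,0,-1,29.9,7.5,0,0,0,0,-1,29.9,7.5,0,0,0,0,-1,29.9,7.5,0,0,0,0,-1,29.9,7.5,0,0,0,0,-1,29.9,7.5,0,0,0,0,-1,29.9,7.5,0,0,0,0,-1,29.9,7.5,0,0,0,0,-1]}}

```text
t: 10.65
tcp_pos: [0.3833, 0.3171, 0.0707]
tool_rot: [0.0, 0.528, 0.849, 0.0]
force: [0.7, -0.6, -0.5]
opening: 0.0249
grasp_force: 58.9
```

{"op": "play_rows", "data": {"rows": [0,0,0,0,0,-9.6,-1,0,0,0,0,0,-9.6,-1,0,0,0,0,0,-9.6,-1,0,0,0,0,0,-9.6,-1,0,0,0,0,0,-9.6,-1,0,0,0,0,0,-9.6,-1,0,0,0,0,0,-9.6,-1,0,0,0,0,0,-9.6,-1,0,0,0,0,0,0,-1,0,0,0,0,0,0,-1]}}

```text
t: 11.9
tcp_pos: [0.3836, 0.3161, 0.0702]
tool_rot: [0.0, -0.112, 0.994, 0.0]
force: [-0.2, -1.3, -0.6]
opening: 0.0249
grasp_force: 58.8
```

```bash
python3 plan.py 384 316.5 -15.5 193
python3 - <<'E'
from h import *
p,_=cams.snapshot('scene'); cv2.imwrite('pics/s6.png',cv2.resize(p[50:170,260:400],None,fx=4,fy=4,interpolation=cv2.INTER_CUBIC))
E
```

```text
t 11.9 phi -167.2 turn tool z -0.2 shift before turn [-0.5  0.3 85.7] after turn [-0.5  0.3 85.7] open 0.024947470559839754 grip 58.82567346096039 q6 -1.11 z [ 0.  0. -1.]
```

View pics/s6.png

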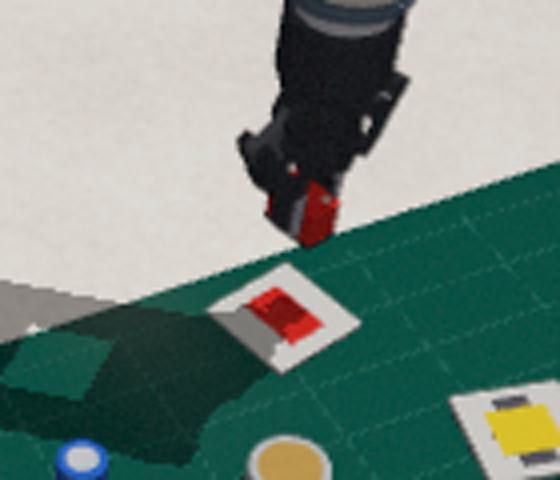

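The relay is held upright and aligned over its pad. I'll lower and release.

{"op": "play_rows", "data": {"rows": [0,0,25,0,0,0,-1,0,0,25,0,0,0,-1,0,0,20,0,0,0,-1,0,0,10,0,0,0,-1,0,0,4,0,0,0,-1,0,0,2.2,0,0,0,-1,0,0,0,0,0,0,-1]}}

```text
t: 12.82
tcp_pos: [0.3839, 0.3163, -0.0159]
tool_rot: [0.0, -0.113, 0.994, 0.0]
force: [0.5, 0.6, -0.5]
opening: 0.0249
grasp_force: 58.9
```

{"op": "play_rows", "data": {"rows": [0,0,0,0,0,0,0.2,0,0,0,0,0,0,0.2,0,0,0,0,0,0,1,0,0,0,0,0,0,1,0,0,-20,0,0,0,1,0,0,-30,0,0,0,1,0,0,-35,0,0,0,1,0,0,0,0,0,0,1]}}

```text
t: 13.82
tcp_pos: [0.3851, 0.3173, 0.0709]
tool_rot: [0.002, -0.113, 0.994, 0.001]
force: [0.3, -0.4, -0.4]
opening: 0.0854
grasp_force: 0.0
```

```bash
python3 plan.py 635 125 60 107
```

```text
t 13.82 phi -167.0 turn tool z 86.0 shift before turn [-200.1 -243.7   10.9] after turn [-257.   182.7   10.9] open 0.08539585820846296 grip 0.0 q6 -1.11 z [ 0.004  0.003 -1.   ]
```

{"op": "play_rows", "data": {"rows": [-20,-24.4,1,0,0,0,1,-20,-24.4,1,0,0,0,1,-20,-24.4,1,0,0,0,1,-20,-24.4,1,0,0,0,1,-20,-24.4,1,0,0,0,1,-20,-24.4,1,0,0,0,1,-20,-24.4,1,0,0,0,1,-20,-24.4,1,0,0,0,1,-20,-24.4,1,0,0,0,1,-20,-24.4,1,0,0,0,1,0,0,0,0,0,9.55,1,0,0,0,0,0,9.55,1,0,0,0,0,0,9.55,1,0,0,0,0,0,9.55,1,0,0,0,0,0,9.55,1,0,0,0,0,0,9.55,1,0,0,0,0,0,9.55,1,0,0,0,0,0,9.55,1,0,0,0,0,0,9.55,1,0,0,0,0,0,0,1]}}

```text
t: 16.32
tcp_pos: [0.6327, 0.1233, 0.0574]
tool_rot: [-0.001, 0.594, 0.805, -0.001]
force: [0.7, 0.0, -0.6]
opening: 0.0857
grasp_force: 0.0
```

```bash
python3 plan.py 635 125 -20 107
python3 - <<'E'
from h import *
p,_=cams.snapshot('top'); cv2.imwrite('pics/t1.png',p)
red=lambda b,g,r:(r-g>60)&(r-b>60)
print('relay',rect('top',p,161,237,16,.036,red),rect('top',p,161,237,16,.006,red),rect('top',p,161,237,22,.006))
E
```

```text
t 16.32 phi 107.1 turn tool z 0.1 shift before turn [ 1.   2.7 77.4] after turn [ 1.   2.7 77.4] open 0.08565444020060463 grip 0.0 q6 -0.11 z [-0.002 -0.    -1.   ]
relay (array([384.6, 314.7]), 53.9, 33.7, 0.3) (array([384.2, 322.4]), 55.2, 34.5, 0.3) (array([385.2, 314.4]), 139.8, 139.5, 89.2)
```

{"op": "play_rows", "data": {"rows": [1,2.7,20,0,0,0,1,0,0,25,0,0,0,1,0,0,20,0,0,0,1,0,0,8,0,0,0,1,0,0,4,0,0,0,1,0,0,0,0,0,0,1,0,0,0,0,0,0,-1,0,0,0,0,0,0,-1,0,0,0,0,0,0,-1,0,0,0,0,0,0,-1,0,0,0,0,0,0,-1]}}

```text
t: 17.75
tcp_pos: [0.6362, 0.1253, -0.0176]
tool_rot: [0.0, 0.594, 0.804, 0.0]
force: [-0.1, 0.8, 6.1]
opening: 0.0368
grasp_force: 61.8
```

```bash
python3 plan.py 549 412 70 168
```

```text
t 17.75 phi 107.1 turn tool z -60.9 shift before turn [299.7   0.8 -87.6] after turn [144.9 262.3 -87.6] open 0.03684041706473978 grip 61.823716163635254 q6 -0.11 z [ 0.001  0.    -1.   ]
```

{"op": "play_rows", "data": {"rows": [0,0,-15,0,0,0,-1,0,0,-25,0,0,0,-1,0,0,-25,0,0,0,-1,0,0,-23,0,0,0,-1,30,0,0,0,0,0,-1,30,0,0,0,0,0,-1,30,0,0,0,0,0,-1,30,0,0,0,0,0,-1,30,0,0,0,0,0,-1,30,0,0,0,0,0,-1,30,0,0,0,0,0,-1,30,0,0,0,0,0,-1,30,0,0,0,0,0,-1,30,0.5,0,0,0,0,-1]}}

```text
t: 19.5
tcp_pos: [0.5475, 0.4129, 0.0701]
tool_rot: [-0.0, 0.594, 0.804, -0.0]
force: [0.1, 0.5, -2.2]
opening: 0.0369
grasp_force: 61.0
```

{"op": "play_rows", "data": {"rows": [0,0,0,0,0,-8.7,-1,0,0,0,0,0,-8.7,-1,0,0,0,0,0,-8.7,-1,0,0,0,0,0,-8.7,-1,0,0,0,0,0,-8.7,-1,0,0,0,0,0,-8.7,-1,0,0,0,0,0,-8.7,-1,0,0,0,0,0,0,-1,0,0,0,0,0,0,-1]}}

```text
t: 20.62
tcp_pos: [0.548, 0.4121, 0.0699]
tool_rot: [-0.0, 0.106, 0.994, -0.0]
force: [0.1, 1.0, -2.7]
opening: 0.0368
grasp_force: 60.8
```

```bash
python3 plan.py 549 412 -11.6 168
python3 - <<'E'
from h import *
p,_=cams.snapshot('scene'); cv2.imwrite('pics/s7.png',cv2.resize(p[50:200,280:430],None,fx=4,fy=4,interpolation=cv2.INTER_CUBIC))
E
```

```text
t 20.62 phi 167.8 turn tool z -0.2 shift before turn [-1.   0.1 81.5] after turn [-1.   0.1 81.5] open 0.0368363143028639 grip 60.773810148239136 q6 -0.72 z [-0. -0. -1.]
```

View pics/s7.png

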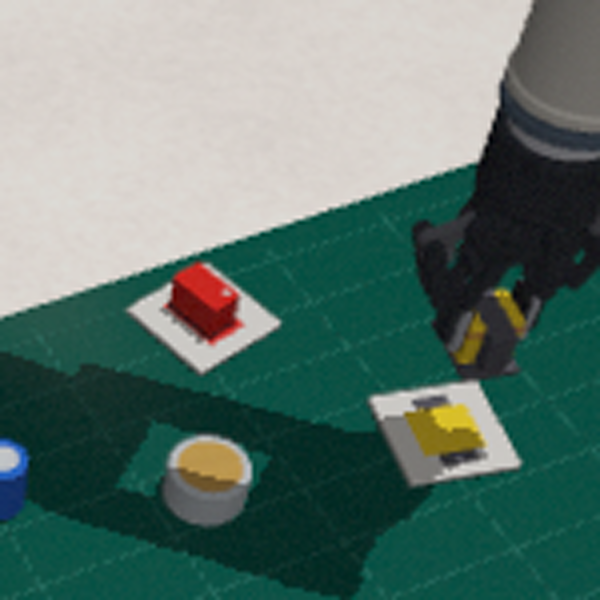

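The relay sits well on its silhouette, and the transformer is held level over its pad. I'll lower it.

{"op": "play_rows", "data": {"rows": [-1,0,25,0,0,0,-1,0,0,25,0,0,0,-1,0,0,18,0,0,0,-1,0,0,8,0,0,0,-1,0,0,3.5,0,0,0,-1,0,0,1.8,0,0,0,-1,0,0,0,0,0,0,-1]}}

```text
t: 21.55
tcp_pos: [0.5494, 0.4122, -0.0111]
tool_rot: [0.0, 0.105, 0.994, 0.0]
force: [-0.6, -1.2, -2.0]
opening: 0.0374
grasp_force: 60.9
```

{"op": "play_rows", "data": {"rows": [0,0,0,0,0,0,0.3,0,0,0,0,0,0,0.3,0,0,0,0,0,0,1,0,0,0,0,0,0,1,0,0,-20,0,0,0,1,0,0,-30,0,0,0,1,0,0,-35,0,0,0,1,0,0,0,0,0,0,1]}}

```text
t: 22.55
tcp_pos: [0.5513, 0.4136, 0.0782]
tool_rot: [0.003, 0.105, 0.994, 0.002]
force: [-0.3, -0.3, 0.5]
opening: 0.0855
grasp_force: 0.0
```

```bash
python3 plan.py 476 106 70 102
```

```text
t 22.55 phi 168.0 turn tool z 66.0 shift before turn [   9.6 -316.5    8.2] after turn [-285.2 -137.6    8.2] open 0.08548829326363046 grip 0.0 q6 -0.72 z [ 0.005  0.004 -1.   ]
```

{"op": "play_rows", "data": {"rows": [1,-31.6,0,0,0,0,1,1,-31.6,0,0,0,0,1,1,-31.6,0,0,0,0,1,1,-31.6,0,0,0,0,1,1,-31.6,0,0,0,0,1,1,-31.6,0,0,0,0,1,1,-31.6,0,0,0,0,1,1,-31.6,0,0,0,0,1,1,-31.6,0,0,0,0,1,0.6,-32,0,0,0,0,1,0,0,0,0,0,0,1,0,0,0,0,0,0,1]}}

```text
t: 24.05
tcp_pos: [0.4742, 0.1048, 0.0736]
tool_rot: [0.0, 0.105, 0.994, 0.0]
force: [-0.6, 0.0, 0.7]
opening: 0.0857
grasp_force: 0.0
```

```bash
python3 plan.py 476 106 -18 168
```

```text
t 24.05 phi 167.9 turn tool z -0.1 shift before turn [-1.5  1.5 91.6] after turn [-1.5  1.5 91.6] open 0.08565565211978693 grip 0.0 q6 -1.15 z [ 0.001  0.    -1.   ]
```

{"op": "play_rows", "data": {"rows": [-1.5,1.5,25,0,0,0,1,0,0,25,0,0,0,1,0,0,25,0,0,0,1,0,0,11,0,0,0,1,0,0,5,0,0,0,1,0,0,0,0,0,0,1,0,0,0,0,0,0,-1,0,0,0,0,0,0,-1,0,0,0,0,0,0,-1,0,0,0,0,0,0,-1,0,0,0,0,0,0,-1]}}

```text
t: 25.42
tcp_pos: [0.4759, 0.1056, -0.017]
tool_rot: [0.0, 0.105, 0.994, 0.0]
force: [-1.3, -0.4, 7.4]
opening: 0.0338
grasp_force: 59.0
```

```bash
python3 plan.py 396.5 -301.8 75 168
```

```text
t 25.43 phi 168.0 turn tool z -0.0 shift before turn [  -7.3 -415.   -92. ] after turn [  -7.1 -415.   -92. ] open 0.03384153126504298 grip 59.037811160087585 q6 -1.15 z [ 0.001  0.    -1.   ]
```

{"op": "play_rows", "data": {"rows": [0,0,-15,0,0,0,-1,0,0,-25,0,0,0,-1,0,0,-26,0,0,0,-1,0,0,-26,0,0,0,-1,-0.5,-29.6,0,0,0,0,-1,-0.5,-29.6,0,0,0,0,-1,-0.5,-29.6,0,0,0,0,-1,-0.5,-29.6,0,0,0,0,-1,-0.5,-29.6,0,0,0,0,-1,-0.5,-29.6,0,0,0,0,-1,-0.5,-29.6,0,0,0,0,-1,-0.5,-29.6,0,0,0,0,-1,-0.5,-29.6,0,0,0,0,-1,-0.5,-29.6,0,0,0,0,-1,-0.5,-29.6,0,0,0,0,-1,-0.5,-29.6,0,0,0,0,-1,-0.5,-29.6,0,0,0,0,-1,-0.5,-30.2,0,0,0,0,-1,0,0,0,0,0,0,-1,0,0,0,0,0,0,-1]}}

```text
t: 27.92
tcp_pos: [0.3957, -0.3013, 0.0747]
tool_rot: [-0.0, 0.105, 0.994, 0.0]
force: [-0.1, 0.4, 0.2]
opening: 0.0337
grasp_force: 59.8
```

```bash
python3 plan.py 396.5 -301.8 -10.7 168
```

```text
t 27.93 phi 167.9 turn tool z -0.1 shift before turn [-0.9 -0.4 85.4] after turn [-0.9 -0.4 85.4] open 0.03372012773817926 grip 59.77867841720581 q6 -2.01 z [-0.  0. -1.]
```

{"op": "play_rows", "data": {"rows": [-0.9,-0.4,25,0,0,0,-1,0,0,25,0,0,0,-1,0,0,20,0,0,0,-1,0,0,10,0,0,0,-1,0,0,4,0,0,0,-1,0,0,1.3,0,0,0,-1,0,0,0,0,0,0,-1]}}

```text
t: 28.8
tcp_pos: [0.397, -0.3025, -0.0104]
tool_rot: [0.0, 0.105, 0.995, -0.0]
force: [0.1, -0.1, 0.1]
opening: 0.0341
grasp_force: 59.8
```

{"op": "play_rows", "data": {"rows": [0,0,0,0,0,0,0.2,0,0,0,0,0,0,0.2,0,0,0,0,0,0,1,0,0,0,0,0,0,1,0,0,-20,0,0,0,1,0,0,-30,0,0,0,1,0,0,-35,0,0,0,1,0,0,0,0,0,0,1]}}

```text
t: 29.8
tcp_pos: [0.3983, -0.3035, 0.0763]
tool_rot: [0.002, 0.105, 0.994, -0.001]
force: [0.9, -0.2, -0.6]
opening: 0.0857
grasp_force: 0.0
```

```bash
python3 plan.py 652 -146 70 114
```

```text
t 29.8 phi 168.0 turn tool z 54.0 shift before turn [-215.4  206.9    6.3] after turn [ 40.7 295.9   6.3] open 0.08572223016106059 grip 0.0 q6 -2.02 z [ 0.004 -0.003 -1.   ]
```

{"op": "play_rows", "data": {"rows": [-21.5,20.7,0,0,0,0,1,-21.5,20.7,0,0,0,0,1,-21.5,20.7,0,0,0,0,1,-21.5,20.7,0,0,0,0,1,-21.5,20.7,0,0,0,0,1,-21.5,20.7,0,0,0,0,1,-21.5,20.7,0,0,0,0,1,-21.5,20.7,0,0,0,0,1,-21.5,20.7,0,0,0,0,1,-21.5,20.7,0,0,0,0,1,0,0,0,0,0,9,1,0,0,0,0,0,9,1,0,0,0,0,0,9,1,0,0,0,0,0,9,1,0,0,0,0,0,9,1,0,0,0,0,0,9,1,0,0,0,0,0,0,1,0,0,0,0,0,0,1]}}

```text
t: 32.05
tcp_pos: [0.6498, -0.1446, 0.0733]
tool_rot: [-0.0, 0.543, 0.839, -0.0]
force: [0.1, 0.6, -0.1]
opening: 0.0854
grasp_force: 0.0
```

```bash
python3 plan.py 652 -146 -23 114
```

```text
t 32.05 phi 114.2 turn tool z 0.2 shift before turn [-2.2  1.5 96.3] after turn [-2.2  1.5 96.3] open 0.08535519068327857 grip 0.0 q6 -0.64 z [-0.001  0.    -1.   ]
```

{"op": "play_rows", "data": {"rows": [-2.2,1.5,25,0,0,0,1,0,0,25,0,0,0,1,0,0,25,0,0,0,1,0,0,12,0,0,0,1,0,0,6,0,0,0,1,0,0,4,0,0,0,1,0,0,0,0,0,0,-1,0,0,0,0,0,0,-1,0,0,0,0,0,0,-1,0,0,0,0,0,0,-1,0,0,0,0,0,0,-1]}}

```text
t: 33.42
tcp_pos: [0.653, -0.1462, -0.0222]
tool_rot: [0.001, 0.545, 0.839, 0.0]
force: [-0.7, -0.4, 5.7]
opening: 0.0307
grasp_force: 61.3
```

```bash
python3 plan.py 514 -421 68 153
```

```text
t 33.42 phi 114.0 turn tool z -39.0 shift before turn [-194.6 -238.7  -90.2] after turn [  -0.9 -307.9  -90.2] open 0.030669214938938066 grip 61.2798535823822 q6 -0.64 z [ 0.001 -0.    -1.   ]
```

{"op": "play_rows", "data": {"rows": [0,0,-15,0,0,0,-1,0,0,-25,0,0,0,-1,0,0,-25,0,0,0,-1,0,0,-25,0,0,0,-1,-19.5,-23.9,0,0,0,0,-1,-19.5,-23.9,0,0,0,0,-1,-19.5,-23.9,0,0,0,0,-1,-19.5,-23.9,0,0,0,0,-1,-19.5,-23.9,0,0,0,0,-1,-19.5,-23.9,0,0,0,0,-1,-19.5,-23.9,0,0,0,0,-1,-19.5,-23.9,0,0,0,0,-1,-19.5,-23.9,0,0,0,0,-1,-19.5,-23.9,0,0,0,0,-1,0,0,0,0,0,-9.8,-1,0,0,0,0,0,-9.8,-1,0,0,0,0,0,-9.8,-1,0,0,0,0,0,-9.8,-1,0,0,0,0,0,0,-1,0,0,0,0,0,0,-1]}}

```text
t: 35.92
tcp_pos: [0.5133, -0.4213, 0.0675]
tool_rot: [0.0, 0.234, 0.972, -0.0]
force: [0.6, -0.5, -0.5]
opening: 0.0308
grasp_force: 60.5
```

```bash
python3 plan.py 514 -421 -15.8 153
python3 - <<'E'
from h import *
p,_=cams.snapshot('scene'); cv2.imwrite('pics/s8.png',cv2.resize(p[130:290,30:190],None,fx=3.7,fy=3.7,interpolation=cv2.INTER_CUBIC))
E
```

```text
t 35.92 phi 153.0 turn tool z -0.0 shift before turn [-0.5  0.6 83.3] after turn [-0.5  0.6 83.3] open 0.030848021868708095 grip 60.4645049571991 q6 -1.79 z [ 0. -0. -1.]
```

View pics/s8.png

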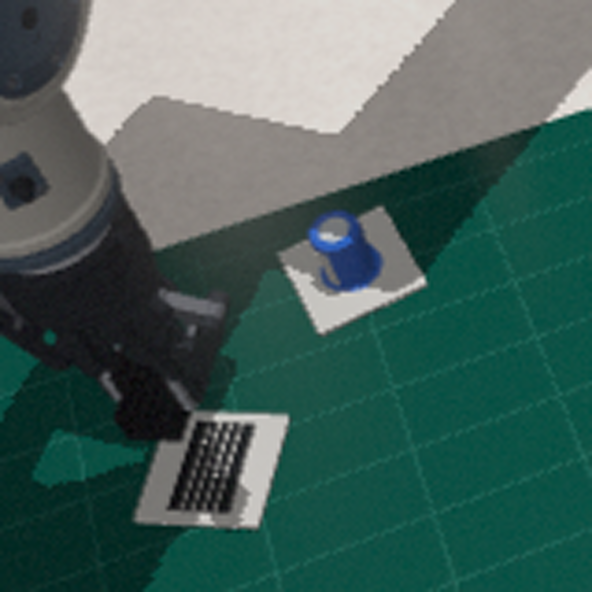

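The capacitor stands upright on its disc, and the heat sink is held over its pad with its long axis along the stripes. I'll lower it.

{"op": "play_rows", "data": {"rows": [-0.5,0.6,25,0,0,0,-1,0,0,25,0,0,0,-1,0,0,20,0,0,0,-1,0,0,8,0,0,0,-1,0,0,3.5,0,0,0,-1,0,0,1.5,0,0,0,-1,0,0,0,0,0,0,-1]}}

```text
t: 36.85
tcp_pos: [0.5143, -0.4213, -0.0153]
tool_rot: [0.0, 0.232, 0.973, -0.0]
force: [-0.0, -0.4, -0.5]
opening: 0.0309
grasp_force: 60.5
```

{"op": "play_rows", "data": {"rows": [0,0,0,0,0,0,0.2,0,0,0,0,0,0,0.2,0,0,0,0,0,0,1,0,0,0,0,0,0,1,0,0,-20,0,0,0,1,0,0,-30,0,0,0,1,0,0,-35,0,0,0,1,10,20,-30,0,0,0,1,0,0,-30,0,0,0,1,0,0,-30,0,0,0,1,0,0,-30,0,0,0,1,-30,30,0,0,0,0,1,-30,30,0,0,0,0,1,-30,30,0,0,0,0,1,-30,30,0,0,0,0,1,-30,30,0,0,0,0,1,0,0,0,0,0,0,1,0,0,0,0,0,0,1]}}

```text
t: 39.1
tcp_pos: [0.715, -0.3326, 0.1898]
tool_rot: [-0.0, 0.232, 0.973, -0.0]
force: [-0.3, -0.5, 0.1]
opening: 0.0852
grasp_force: 0.0
```

Run:
```python
from h import *
print(monitor.observe()['tcp_pos'])
s,_=cams.snapshot('scene');t,_=cams.snapshot('top')
f=lambda i,u,v,r=24:cv2.resize(i[v-r:v+r,u-r:u+r],(200,200),interpolation=cv2.INTER_CUBIC)
a=np.vstack([np.hstack([f(t,*k) for k in((359,231),(131,185),(161,237),(396,194))]),np.hstack([f(s,*k) for k in((125,203),(391,158),(331,129),(88,257))])])
cv2.imwrite('pics/f1.png',a)
for n,a,z in(('spool',(260,173),.02),('tin',(186,191),.02)): print(n,rect('top',t,*a,14,z))
# silver disc / dot
blu=lambda b,g,r:(b-r>60)
print('cap outline at mid',rect('top',t,359,231,14,.03,blu))
yel=lambda b,g,r:(r-b>70)
print('tra yellow',rect('top',t,131,185,14,.024,yel))
```

```text
[ 0.71503926 -0.33257567  0.18981953]
spool (array([580.5,   4.5]), 57.7, 51.0, -0.8)
tin (array([525.6, 234.5]), 59.6, 54.1, 89.2)Traceback (most recent call last):
  File "<stdin>", line 10, in <module>
  File "h.py", line 19, in rect
    w=cast(name,seg(p,u,v,r,mode),z)[:,:2]*1000
                ~~~^^^^^^^^^^^^^^
  File "h.py", line 16, in seg
    k=max(cs,key=cv2.contourArea)[:,0].astype(float)
      ~~~^^^^^^^^^^^^^^^^^^^^^^^^
ValueError: max() iterable argument is empty
```

View pics/f1.png

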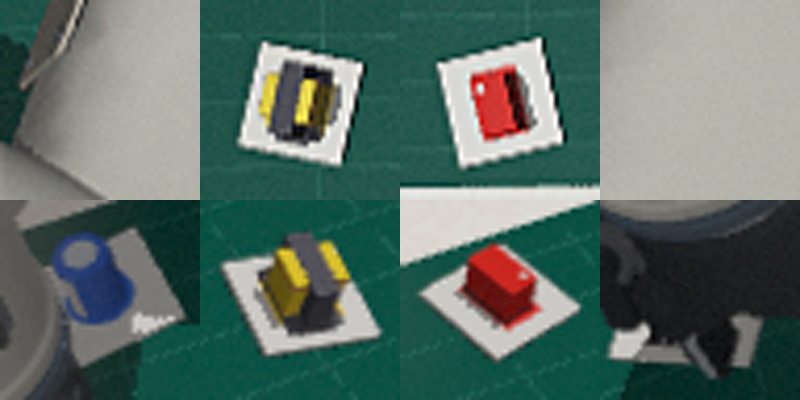

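{"op": "play_rows", "data": {"rows": [30,15.6,0,0,0,0,1,30,15.6,0,0,0,0,1,30,15.6,0,0,0,0,1,30,15.6,0,0,0,0,1,30,15.6,0,0,0,0,1,30,15.6,0,0,0,0,1,30,15.6,0,0,0,0,1,30,15.6,0,0,0,0,1,30,15.6,0,0,0,0,1,30,15.6,0,0,0,0,1,30,15.6,0,0,0,0,1,30,15.6,0,0,0,0,1,0,0,0,0,0,0,1,0,0,0,0,0,0,1]}}

```text
t: 40.95
tcp_pos: [0.4791, -0.0036, 0.1896]
tool_rot: [0.001, 0.232, 0.973, -0.0]
force: [0.2, -0.6, 0.4]
opening: 0.0853
grasp_force: 0.0
```

Run:
```python
from h import *
s,_=cams.snapshot('scene');t,_=cams.snapshot('top')
f=lambda i,u,v,r=18:cv2.resize(i[v-r:v+r,u-r:u+r],(300,300),interpolation=cv2.INTER_CUBIC)
a=np.vstack([np.hstack([f(i,*k) for k in K]) for i,K in((t,((359,231),(396,194))),(s,((125,203),(88,257))))])
cv2.imwrite('pics/f2.png',a)
c=cams.camera_params('top')
sil=lambda b,g,r:(b+g+r>420)&(abs(b-r)<60)
dark=lambda b,g,r:(r+g+b<200)
def T(n,*k):
    try: print(n,rect('top',t,*k))
    except Exception as e: print(n,e)
T('capdisc',360,230,4,.051,sil); T('hs',396,194,13,.03,dark); T('padhs',396,194,22,.006)
```

```text
capdisc (array([ 395.9, -302. ]), 18.9, 15.8, -2.0)
hs (array([ 511.2, -415.7]), 61.7, 39.7, -28.4)
padhs (array([ 512.9, -421.6]), 82.8, 82.2, -27.1)
```

View pics/f2.png

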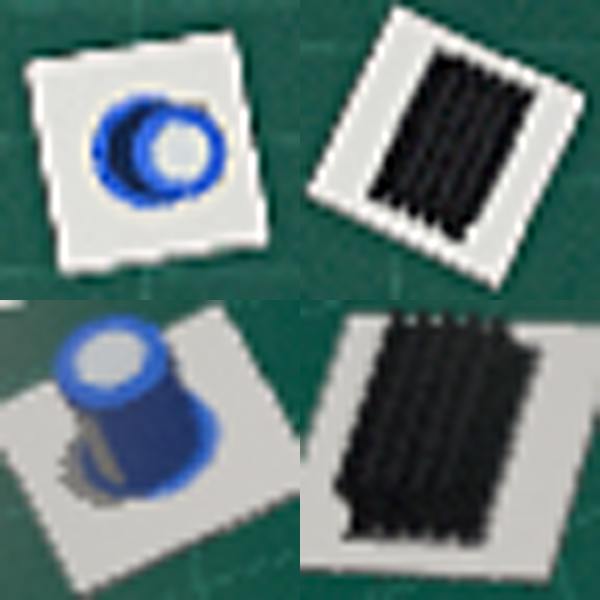

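The capacitor's disc is within 2 mm of its pad centre. The heat sink is centred to within a few mm and aligned with the stripes. The spool and tin have not moved, so I'm handing in.

```bash
python3 -c "
from bench import ticket
print(ticket.close_job())"
```

```text
the job is handed in; nothing more can be done
None
```

I placed all four parts on their own pads, upright and lined up in the final camera views, left the spool and tin where they stood, and handed the job in at about 41 s; no verdict came back.

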